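Open the double-latched reagent bay

ROBOT

A 7-joint arm with a two-finger parallel gripper is mounted at the origin on the work surface. World frame = base frame: x ahead of the robot, y to its left, z up, the work surface at z = 0. Lengths are in m, angles in rad, forces in N, time in s.
With the tool pointing down it reaches from about 0.425 to 0.925 m from the base axis. Payload 6.8 kg.
Tool frame: the origin (TCP) lies on the centre line of the jaws, within the pads' length; the fingertips stand 19 mm ahead of it and the grasp point (between the pads) is the TCP; z points along the fingers, y is the line along which they close (so a half turn about z gives the same grasp; the last joint's range is limited). The gripper opens to 85 mm and grips with 20 to 120 N. Pads are 22 mm wide; open, the fingers measure 114 mm over their backs; the gripper's body (76 mm by 85 mm) begins 54 mm behind the grasp point. The pads swing forward as they close: fully open they stand 13 mm farther back than shut.
Start: joints at [1.11, 0.477, 0.022, 1.555, -0.011, 1.109, -0.083], TCP at [0.233, -0.633, 0.25] pointing down, gripper open.
Joint ranges: [-2.96, 2.96], [-0.34, 2.1], [-1.41, 1.46], [0.24, 2.44], [-1.37, 4.51], [0.17, 1.92], [-2.96, 2.96]. Speed limits (rad/s): [2.39, 2.39, 3.14, 3.14, 3.14, 3.14, 3.14].

INTERFACE

Orientations are given as a rotation vector (axis times angle).
In Python, from bench import r gives the robot as it stands. The module is installed in compiled form; this text tells all that it offers.
- The arm moves only by the tool arm_command, never from a script. Its argument "rows" is a list of rows, each an object of numbers: "fingers": the opening, from -1 (shut) to 1 (fully open); "x", "y", "z": the shift along the tool's x, y, z in m; "ax", "ay", "az": the turn, a rotation vector about the tool's x, y, z in degrees. In form: [{"fingers": .., "x": .., "y": .., "z": .., "ax": .., "ay": .., "az": ..}, ...]. A call has 1 to 10 rows; each row shifts and turns the commanded pose from where the row before left it, along the tool's axes as they then stand; what a row does not reach is not made up. A row lasts 1/12 s, in which the tool goes at most 41.7 mm and 7.16 degrees, less where a joint would pass 70% of its speed; a pose out of reach is approached as far as the arm can. A call is refused whole if a number of a shift passes 0.0417 or a number of a turn 7.16, either way. A call with a gripper value outside its range is refused whole. The fingers move at their own pace and stop on an object; "grip_force" is the grip in N (left out, the last holds). Time passes only in rows, so rows that do not move let the fingers close. It gives the time, the measured TCP pose, the force, the opening and the grip force at its end, in the units of the state.
- r.get_obs(): the state, without advancing time (a new reading comes with each control period).
- r.grab_frame(name): name is "side" or "top" or "wrist"; returns a dict with "frame" (420x560x3 uint8, red, green, blue), "depth" (420x560 float32, m along the optical axis (not along the pixel's ray), 0 where there is no reading), "K" (3x3 intrinsics, pixels), "world_from_camera" (4x4, takes a point from camera to world coordinates). Camera axes: x right, y down, z forward; pixel columns grow to the right and rows downward; lengths in m; the calibration is good to about 2 mm. The wrist camera is an equidistant fisheye: a pixel r from the principal point sees the ray r / f radians off the axis. A picture is of the moment at which its call begins.
- r.hand_in(): hands the job in; it is judged then, once.
The state is a dict: "clock": time; "joints": joint angles; "qvel": joint speeds; "tau": joint torques, N m; "tcp_pos": TCP position; "orientation": TCP orientation; "contact_force": force on the tool from outside, world axes, zero at the start; "moment": the same for the moment, N m; "grip_width": finger opening in m; "gripper_force": force on a finger pad.
Only numpy, scipy, OpenCV 4.12 (cv2) and the standard library are available. Lean on these libraries where they do the work, as an engineer would, in place of code of your own. Each camera call takes 0.05 s, during which the arm holds its last target. There are 200 camera calls.

TASK

Open the lid of the analyser's reagent bay so that the reagents can be reached: push the black slide latch on the front ledge fully aside, lift the lid a little by its handle until the safety catch stops it, and push the tab of that catch, which the latch had covered, fully aside the same way. Then raise the lid until it stands open by 60 degrees or more and let go. Leave the bottles, boxes, rack and beaker around it where they are.

Things in the scene. Friction and masses are not known exactly. Their poses are not given: they have to be found in the camera images.
- bay: Reagent bay: white cabinet fixed on the table, 330 mm deep (x -175 to 155), 420 wide (y +-210), 112 high. Origin: on its underside; x from its front to its hinge side (away from the robot), y to its left, z up. 'Bay frame' below: mm in this frame. A ledge, top 75 high, runs along the front (x -175 to -80); behind it the lid (shut: x -80 to 112, y -147 to 147, top 112 high); side decks beside it.
- latch (a joint): Primary latch, m: 0 closed, 0.070 fully aside. Black plate, 81 x 84 mm (x, y), sliding along the ledge to bay +y. Closed: x -165 to -84, y -22 to 62, top 116 high, over the lid's nose (front flange, y -20 to 30, to x -95) and the catch's tab. Starts at 0 to 0.012; the lid is free from 0.053. Stays where left; 3 N move it.
- latch_grip (a point): Centre of the upright black grip on the slide latch: 44 mm along bay x, 16 along y, 30 high (116 to 146 above the table). Bay frame: (-130, 20 + travel, 131). Its flat sides face bay -y and +y.
- lid (a joint): Lid hinge, rad: 0 shut, grows as the front edge rises, at most 1.35. Stiff: the lid stays at any angle where it is left; raising takes 7 to 10 N at the handle. The slide latch holds it shut; with that aside the safety catch stops it at about 0.165 (handle some 25 mm up; do not pull on against it); with the catch aside too, it opens all the way.
- lid_hinge (a point): Middle of the lid's hinge axis, at (120, 0, 100) in the bay's frame; the axis runs along the bay's y.
- lid_handle (a point): Middle of the lid's handle: black round bar, 14 mm thick, 110 long along bay y, on a post at each end (86 clear between). Lid shut: (-35, 0, 148) in the bay frame, 36 mm above the lid's top, 155 in front of the hinge axis and 48 above it; it swings about that axis on a 162 mm radius.
- catch (a joint): Secondary safety catch, m: 0 engaged, 0.034 fully aside. Steel hook under the lid's front edge, sliding to bay +y; frees the lid from 0.016. Movable only with the lid raised to about 0.1 rad or more (teeth on the lid's nose lock it when shut). Stays where left; 2 N move it.
- catch_tab (a point): Middle of the upturned steel tab on the catch's tongue: 36 mm along bay x, 20 along y, 24 high (80 to 104 above the table; the ledge is 75 high). Bay frame: (-133, 4 + travel, 92). Under the slide latch until that is aside; then in the open, 20 mm in front of the lid's nose (ends at x -95, or -92 with the lid at its safety stop), with free ledge on its -y side.
- diluent_center (a point): Middle of a white bottle, 48 mm across and 85 mm high, standing on the bay's left (+y) side deck. Bystander.
- stripbox_center (a point): Middle of a cardboard box, 110 x 45 x 40 mm, on the bay's right (-y) side deck. Bystander.
- tuberack_center (a point): Middle of a grey tube rack with capped tubes, 60 x 200 mm, 100 mm high, on the table beside the bay. Bystander.
- wash_center (a point): Middle of an amber bottle, 72 mm across and 150 mm high, on the table beside the bay. Bystander.
- tipbox_center (a point): Middle of a grey pipette tip box with a clear cover, 120 x 85 x 78 mm, on the table beside the bay. Bystander.
- beaker_center (a point): Middle of a glass beaker, 76 mm across and 95 mm high, on the table beside the bay. Bystander.

How it is judged:
On the way, in this order (a step that is already met when the one before it is completed fails the run):
1. the slide latch is pushed aside (beyond 55 mm of its 70) with the lid still shut (value of joint latch above 0.055 m and value of joint lid below 0.06 rad), for 0.1 s.
2. the lid is lifted a little, to 0.10 to 0.25 rad, with the safety catch still engaged (value of joint lid between 0.1 and 0.25 rad and value of joint catch below 0.008 m), for 0.2 s.
3. the safety catch is pushed aside (beyond 16 mm of its 34) with the lid still ajar (value of joint catch above 0.016 m and value of joint lid between 0.06 and 0.3 rad), for 0.1 s.
At the end, for the whole second after the job is handed in: the lid stands open by more than 0.95 rad (54 degrees) and is at rest (value of joint lid above 0.95 rad and velocity of joint lid between -0.05 and 0.05 rad/s); the robot touches nothing.
It fails at once if a bystander (the bottles, boxes, rack and beaker) is moved by more than 40 mm or tipped by more than 0.5 rad (distance of any of diluent_center, stripbox_center, tuberack_center, wash_center, tipbox_center, beaker_center from where it was at the start of the episode above 0.04 m or angle between any of diluent_center, stripbox_center, tuberack_center, wash_center, tipbox_center, beaker_center's own z axis and vertical above 0.5 rad).
It also fails if it takes over 58 s, if anything falls off the work surface, if the arm or the gripper's body presses on something with over 40 N, if the wrist force passes 120 N, or if a joint passes its speed limit or range.

## Working session

There is one attempt and no reset: what is moved stays moved. The work goes in short steps, Python scripts to look and compute and a tool call to move; the robot and the scene stay as the last step left them, time stands still between calls to the robot, and variables do not carry over. Pictures are saved under pics/ and viewed, at most 10 in all, crops included, and the job is handed in when it is done.

Besides the shell and the picture viewer there is one more tool, called after ">>>" by a JSON object that holds its "api" and its "payload". arm_command: Moves the arm, as the interface text tells. Its arguments: {"type":"object","properties":{"rows":{"type":"array"},"grip_force":{"type":"number"}},"required":["rows"]}

```bash
mkdir -p pics; python3 - <<'E'
from bench import r
import cv2,numpy as np
o=r.get_obs();print(o)
for n in("top","side"):
    f=r.grab_frame(n);cv2.imwrite(f"pics/{n}0.png",f["frame"][:,:,::-1]);np.savez(f"pics/{n}0.npz",**f)
    print(n,f["K"],f["world_from_camera"].round(3))
E
```

```text
{'clock': 0.0, 'joints': array([ 1.1099079 ,  0.47783541,  0.02234888,  1.55645001, -0.01151993,
        1.10927806, -0.08310593]), 'qvel': array([-1.61115521e-03,  1.23000089e-03, -4.81474491e-04, -1.39146152e-03,
        7.48260605e-04,  1.42022820e-03, -3.58780878e-05]), 'tau': array([-3.58961524e-04, -5.96464705e+01,  1.60742261e+00, -2.81198913e+01,
        1.23916240e-02,  9.47138731e-03, -7.77370360e-06]), 'tcp_pos': array([ 0.23302104, -0.6329146 ,  0.24930278]), 'orientation': array([-3.09108400e+00, -5.50973615e-01,  6.98901136e-04]), 'contact_force': array([-1.37834811, -0.87765652,  0.12671901]), 'moment': array([ 0.03423427, -0.02072657,  0.0184933 ]), 'gripper_force': 0.0, 'grip_width': 0.08496296597048135}
top [[512.19820348   0.         276.02218246]
 [  0.         512.19820348 204.41186508]
 [  0.           0.           1.        ]] [[-0.076 -0.972  0.222  0.202]
 [-0.997  0.075 -0.011 -0.004]
 [-0.006 -0.222 -0.975  1.572]
 [ 0.     0.     0.     1.   ]]
side [[524.501373     0.         279.49347723]
 [  0.         524.501373   208.96820945]
 [  0.           0.           1.        ]] [[-0.983 -0.07   0.17   0.249]
 [-0.182  0.502 -0.846  1.509]
 [-0.026 -0.862 -0.506  1.039]
 [ 0.     0.     0.     1.   ]]
```

View pics/top0.png

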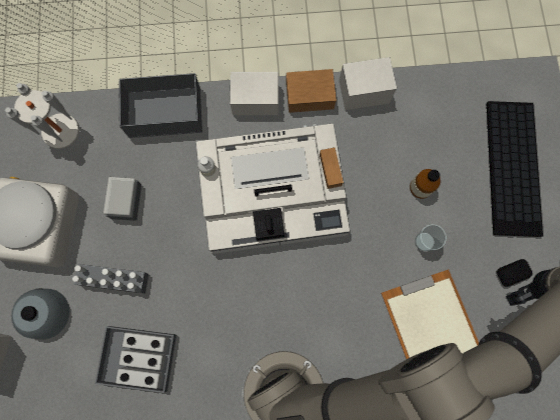

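View pics/side0.png

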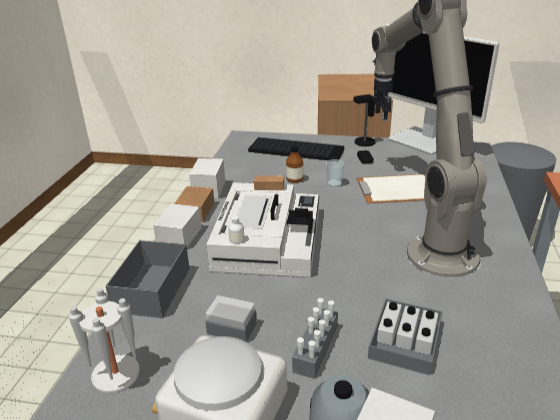

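The top view shows the bay around (275,190), slightly yawed. The latch is at about (268,224), the handle at (273,190), the white bottle on its left deck and the cardboard box on its right. Next I'll fit the bay pose from depth.

```bash
cat > h.py <<'E'
import numpy as np,cv2
def world(f):
    K,T,d=f["K"],f["world_from_camera"],f["depth"]
    v,u=np.mgrid[:d.shape[0],:d.shape[1]]
    P=np.stack([(u-K[0,2])/K[0,0]*d,(v-K[1,2])/K[1,1]*d,d],-1)
    return P@T[:3,:3].T+T[:3,3]
E
python3 - <<'E'
from h import *
f=np.load("pics/top0.npz");W=world(f);I=f["frame"].astype(int)
m=(W[...,2]>.06)&(W[...,2]<.2);m[:,:190]=0;m[:,355:]=0;m[:118]=0;m[255:]=0
n,l,s,c=cv2.connectedComponentsWithStats(m.astype(np.uint8))
k=1+s[1:,4].argmax();b=l==k;print(s[k])
R=cv2.minAreaRect(W[b][:,:2].astype(np.float32)*1000);print(R,cv2.boxPoints(R))
dk=(I.max(-1)<60)&b
n,l,s,c=cv2.connectedComponentsWithStats(dk.astype(np.uint8))
for i in range(1,n):
    if s[i,4]>25:
        q=W[l==i];print(s[i],cv2.minAreaRect(q[:,:2].astype(np.float32)*1000),np.percentile(q[:,2],[5,50,95]).round(3))
E
```

```text
[  196   124   154   128 15596]
((605.9924926757812, -13.81097412109375), (352.558837890625, 421.3504333496094), 3.4154839515686035) [[ 417.47498  185.98799]
 [ 442.5774  -234.61403]
 [ 794.51    -213.60994]
 [ 769.4076   206.99208]]
[242 175  59   9  67] ((611.3919067382812, -11.856529235839844), (6.543642520904541, 172.3376922607422), 2.9995648860931396) [0.111 0.116 0.122]
[255 185  37  11 165] ((572.656982421875, -14.243045806884766), (14.688591957092285, 105.57442474365234), 2.705461263656616) [0.132 0.153 0.16 ]
[253 208  34  33 852] ((480.1421813964844, 3.2842636108398438), (82.88903045654297, 92.16246795654297), 2.179718255996704) [0.089 0.116 0.146]
[315 210  27  20 224] ((485.4582824707031, -169.63580322265625), (52.3333740234375, 74.86507415771484), 3.3723738193511963) [0.072 0.077 0.082]
```

>>> {"api": "arm_command", "payload": {"rows": [{"fingers": -1,"az": 5.7},{"fingers": -1,"az": 5.7},{"fingers": -1,"az": 5.6},{"fingers": -1,"x": 0.014,"y": -0.0284},{"fingers": -1,"x": 0.014,"y": -0.0284},{"fingers": -1,"x": 0.014,"y": -0.0284},{"fingers": -1,"x": 0.014,"y": -0.0284},{"fingers": -1,"x": 0.014,"y": -0.0284},{"fingers": -1,"x": 0.014,"y": -0.0284},{"fingers": -1,"x": 0.014,"y": -0.0284}]}}

```text
validation failed for argument at $.ro...
```

>>> {"api": "arm_command", "payload": {"rows": [{"fingers": -1,"x": 0.014,"y": -0.0284},{"fingers": -1,"x": 0.014,"y": -0.0284},{"fingers": -1,"x": 0.014,"y": -0.0284},{"fingers": -1,"x": 0.014,"y": -0.0284},{"fingers": -1,"x": 0.014,"y": -0.0284},{"fingers": -1,"x": 0.014,"y": -0.0284},{"fingers": -1,"x": 0.014,"y": -0.0284},{"fingers": -1,"x": 0.014,"y": -0.0284},{"fingers": -1,"x": 0.014,"y": -0.0284},{"fingers": -1,"x": 0.014,"y": -0.0284}]}}

```text
validation failed for argument at $.ro...
```

The call was refused, so rows probably need every field.

>>> {"api": "arm_command", "payload": {"rows": [{"fingers": -1,"x": 0,"y": 0,"z": 0,"ax": 0,"ay": 0,"az": 5.7},{"fingers": -1,"x": 0,"y": 0,"z": 0,"ax": 0,"ay": 0,"az": 5.7},{"fingers": -1,"x": 0,"y": 0,"z": 0,"ax": 0,"ay": 0,"az": 5.6},{"fingers": -1,"x": 0.014,"y": -0.0284,"z": 0,"ax": 0,"ay": 0,"az": 0},{"fingers": -1,"x": 0.014,"y": -0.0284,"z": 0,"ax": 0,"ay": 0,"az": 0},{"fingers": -1,"x": 0.014,"y": -0.0284,"z": 0,"ax": 0,"ay": 0,"az": 0},{"fingers": -1,"x": 0.014,"y": -0.0284,"z": 0,"ax": 0,"ay": 0,"az": 0},{"fingers": -1,"x": 0.014,"y": -0.0284,"z": 0,"ax": 0,"ay": 0,"az": 0},{"fingers": -1,"x": 0.014,"y": -0.0284,"z": 0,"ax": 0,"ay": 0,"az": 0},{"fingers": -1,"x": 0.014,"y": -0.0284,"z": 0,"ax": 0,"ay": 0,"az": 0}]}}

```text
clock: 0.93
tcp_pos: [0.3201, -0.4277, 0.25]
orientation: [-3.14, -0.088, 0.001]
contact_force: [1.0, 0.6, 0.4]
grip_width: -0.0002
gripper_force: 0.0
```

>>> {"api": "arm_command", "payload": {"rows": [{"fingers": -1,"x": 0.018,"y": -0.0365,"z": 0,"ax": 0,"ay": 0,"az": 0},{"fingers": -1,"x": 0.018,"y": -0.0365,"z": 0,"ax": 0,"ay": 0,"az": 0},{"fingers": -1,"x": 0.018,"y": -0.0365,"z": 0,"ax": 0,"ay": 0,"az": 0},{"fingers": -1,"x": 0.018,"y": -0.0365,"z": 0,"ax": 0,"ay": 0,"az": 0},{"fingers": -1,"x": 0.018,"y": -0.0365,"z": 0,"ax": 0,"ay": 0,"az": 0},{"fingers": -1,"x": 0.018,"y": -0.0365,"z": 0,"ax": 0,"ay": 0,"az": 0},{"fingers": -1,"x": 0.018,"y": -0.0365,"z": 0,"ax": 0,"ay": 0,"az": 0},{"fingers": -1,"x": 0.018,"y": -0.0365,"z": 0,"ax": 0,"ay": 0,"az": 0},{"fingers": -1,"x": 0.018,"y": -0.0365,"z": 0,"ax": 0,"ay": 0,"az": 0},{"fingers": -1,"x": 0,"y": 0,"z": 0,"ax": 0,"ay": 0,"az": 0}]}}

```text
clock: 1.77
tcp_pos: [0.466, -0.084, 0.2506]
orientation: [-3.137, -0.106, -0.004]
contact_force: [-0.0, 0.5, -0.1]
grip_width: -0.0004
gripper_force: 0.0
```

```bash
python3 - <<'E'
from bench import r
import cv2,numpy as np
f=r.grab_frame("wrist");cv2.imwrite("pics/w1.png",f["frame"][:,:,::-1]);np.savez("pics/w1.npz",**f)
print(f["K"],f["world_from_camera"].round(3));o=r.get_obs();print(o["tcp_pos"],o["orientation"])
E
```

```text
[[325.1922621    0.         276.90531316]
 [  0.         325.1922621  213.25493842]
 [  0.           0.           1.        ]] [[ 0.068 -0.958 -0.28   0.539]
 [-0.998 -0.066 -0.016 -0.078]
 [-0.003  0.281 -0.96   0.374]
 [ 0.     0.     0.     1.   ]]
[ 0.46453871 -0.08792195  0.25032157] [-3.13857730e+00 -1.01061827e-01 -1.02328021e-03]
```

View pics/w1.png

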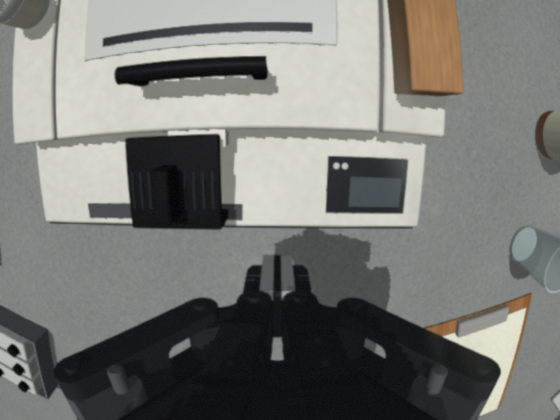

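The wrist view shows the latch plate at cols 126–222, rows 136–229. The handle bar ends are at (117,75) and (267,67), and the lid's nose is at cols 168–228. I'll cast rays to refine these.

```bash
cat >> h.py <<'E'
def ray(f,u,v,z):
    K,T=f["K"],f["world_from_camera"]
    d=np.array([(u-K[0,2])/K[0,0],(v-K[1,2])/K[1,1]]);a=np.linalg.norm(d)
    c=np.r_[np.sin(a)*d/a,np.cos(a)];w=T[:3,:3]@c
    return T[:3,3]+w*(z-T[2,3])/w[2]
def bay(p,o=(.6076,-.0123),yaw=np.radians(3.2)):
    c,s=np.cos(yaw),np.sin(yaw);d=np.array(p)[:2]-o
    return np.array([c*d[0]+s*d[1],-s*d[0]+c*d[1]])*1000
E
python3 - <<'E'
from h import *
f=np.load("pics/w1.npz")
for n,u,v,z in [("plate FL",132,229,.116),("FR",222,229,.116),("BL",126,138,.116),("BR",221,134,.116),("hL",117,75,.148),("hR",267,67,.148),("ledgeFL",48,221,.075),("ledgeFR",418,226,.075),("grip back top L",154,168,.146),("grip back top R",181,168,.146)]:
    p=ray(f,u,v,z);print(n,p.round(4),bay(p).round(1))
print(bay([.4645,-.0879]))
E
```

```text
plate FL [0.4399 0.0466 0.116 ] [-164.2   68.2]
FR [ 0.4466 -0.0371  0.116 ] [-162.1  -15.8]
BL [0.521  0.0494 0.116 ] [-83.   66.4]
BR [ 0.5259 -0.0339  0.116 ] [-82.8 -17. ]
hL [0.571  0.0431 0.148 ] [-33.4  57.4]
hR [ 0.5759 -0.0683  0.148 ] [-34.8 -54.1]
ledgeFL [0.4238 0.1826 0.075 ] [-172.6  204.9]
ledgeFR [ 0.4481 -0.2295  0.075 ] [-171.4 -208. ]
grip back top L [0.5009 0.0111 0.146 ] [-105.2   29.3]
grip back top R [ 0.5017 -0.0103  0.146 ] [-105.6    7.9]
[-147.09697913  -67.49406441]
```

>>> {"api": "arm_command", "payload": {"rows": [{"fingers": -1,"x": 0.006,"y": 0,"z": 0.035,"ax": 0,"ay": 0,"az": 0},{"fingers": -1,"x": 0.006,"y": 0,"z": 0.035,"ax": 0,"ay": 0,"az": 0},{"fingers": -1,"x": 0.006,"y": 0,"z": 0.035,"ax": 0,"ay": 0,"az": 0},{"fingers": -1,"x": 0,"y": -0.025,"z": 0,"ax": 0,"ay": 0,"az": 0},{"fingers": -1,"x": 0,"y": -0.025,"z": 0,"ax": 0,"ay": 0,"az": 0},{"fingers": -1,"x": 0,"y": -0.015,"z": 0,"ax": 0,"ay": 0,"az": 0},{"fingers": -1,"x": 0,"y": -0.01,"z": 0,"ax": 0,"ay": 0,"az": 0},{"fingers": -1,"x": 0,"y": -0.01,"z": 0,"ax": 0,"ay": 0,"az": 0},{"fingers": -1,"x": 0,"y": -0.01,"z": 0,"ax": 0,"ay": 0,"az": 0},{"fingers": -1,"x": 0,"y": 0,"z": 0,"ax": 0,"ay": 0,"az": 0}]}}

```text
clock: 2.65
tcp_pos: [0.4755, 0.0041, 0.1452]
orientation: [3.14, 0.089, -0.001]
contact_force: [0.5, -0.9, 0.1]
grip_width: 0.0005
gripper_force: 0.0
```

```bash
python3 -c "
from bench import r
from h import bay
o=r.get_obs();print(o['tcp_pos'],bay(o['tcp_pos']),o['contact_force'])"
```

```text
[0.47548969 0.00409065 0.14519948] [-130.98937322   23.73968512] [ 0.47967188 -0.94180289  0.06582865]
```

>>> {"api": "arm_command", "payload": {"rows": [{"fingers": -1,"x": 0,"y": -0.008,"z": 0,"ax": 0,"ay": 0,"az": 0},{"fingers": -1,"x": 0,"y": -0.008,"z": 0,"ax": 0,"ay": 0,"az": 0},{"fingers": -1,"x": 0,"y": -0.008,"z": 0,"ax": 0,"ay": 0,"az": 0},{"fingers": -1,"x": 0,"y": -0.008,"z": 0,"ax": 0,"ay": 0,"az": 0},{"fingers": -1,"x": 0,"y": -0.006,"z": 0,"ax": 0,"ay": 0,"az": 0},{"fingers": -1,"x": 0,"y": -0.004,"z": 0,"ax": 0,"ay": 0,"az": 0},{"fingers": -1,"x": 0,"y": 0,"z": 0,"ax": 0,"ay": 0,"az": 0},{"fingers": -1,"x": 0,"y": 0,"z": 0,"ax": 0,"ay": 0,"az": 0}]}}

```text
clock: 3.32
tcp_pos: [0.4741, 0.0465, 0.1456]
orientation: [-3.139, -0.09, -0.002]
contact_force: [-0.2, 0.5, -0.2]
grip_width: 0.0001
gripper_force: 0.0
```

```bash
python3 - <<'E'
from bench import r
from h import *
o=r.get_obs();print(o['tcp_pos'],bay(o['tcp_pos']),o['contact_force'])
f=r.grab_frame("wrist");cv2.imwrite("pics/w2.png",f["frame"][:,:,::-1]);np.savez("pics/w2.npz",**f)
E
```

```text
[0.4741494  0.04648798 0.14557481] [-129.96089029   66.14572705] [-0.2299605   0.46395211 -0.21681846]
```

View pics/w2.png

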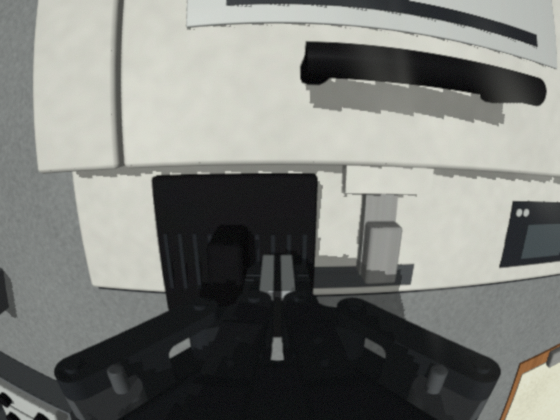

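The latch plate now spans cols 153–317, with the fingers at its grip. The catch tab is uncovered at (382,245), and the nose is at cols 345–417. I'll measure the plate edge.

```bash
python3 - <<'E'
from h import *
f=np.load("pics/w2.npz")
for n,u,v,z in [("BL",153,178,.116),("BR",317,177,.116),("tabtop L",365,224,.104),("tabtop R",401,224,.104),("hL",303,62,.148),("hR",545,92,.148)]:
    print(n,bay(ray(f,u,v,z)).round(1))
E
```

```text
BL [-83.3 129.3]
BR [-83.4  48.3]
tabtop L [-111.    19.4]
tabtop R [-111.1   -2. ]
hL [-34.8  58. ]
hR [-32.5 -58.4]
```

>>> {"api": "arm_command", "payload": {"rows": [{"fingers": -1,"x": 0,"y": -0.003,"z": 0,"ax": 0,"ay": 0,"az": 0},{"fingers": -1,"x": 0,"y": 0,"z": 0,"ax": 0,"ay": 0,"az": 0},{"fingers": -1,"x": 0,"y": 0.015,"z": 0,"ax": 0,"ay": 0,"az": 0},{"fingers": -1,"x": 0,"y": 0,"z": -0.035,"ax": 0,"ay": 0,"az": 0},{"fingers": -1,"x": 0,"y": 0,"z": -0.035,"ax": 0,"ay": 0,"az": 0},{"fingers": 0,"x": 0.032,"y": 0.018,"z": 0,"ax": 0,"ay": 0,"az": 0},{"fingers": 0,"x": 0.032,"y": 0.018,"z": 0,"ax": 0,"ay": 0,"az": 0},{"fingers": 0,"x": 0.032,"y": 0.018,"z": 0,"ax": 0,"ay": 0,"az": 0},{"fingers": 0,"x": 0,"y": 0,"z": 0,"ax": 0,"ay": 0,"az": 0}]}}

```text
clock: 4.12
tcp_pos: [0.5786, -0.0191, 0.2158]
orientation: [3.14, 0.08, 0.008]
contact_force: [0.2, 0.3, 0.3]
grip_width: 0.0424
gripper_force: 0.0
```

```bash
python3 -c "
from bench import r
from h import bay
o=r.get_obs();print(o['tcp_pos'],bay(o['tcp_pos']),o['joints'].round(2),o['grip_width'],o['contact_force'])"
```

```text
[ 0.57862647 -0.01912721  0.21576328] [-29.30945809  -5.19921394] [ 0.14  0.37 -0.27  1.81  0.12  0.97 -1.7 ] 0.04238056567931739 [0.18535393 0.3069398  0.30839003]
```

>>> {"api": "arm_command", "payload": {"rows": [{"fingers": 0,"x": 0,"y": 0,"z": 0,"ax": 0,"ay": 0,"az": 7},{"fingers": 0,"x": 0,"y": 0,"z": 0,"ax": 0,"ay": 0,"az": 7},{"fingers": 0,"x": 0,"y": 0,"z": 0,"ax": 0,"ay": 0,"az": 7},{"fingers": 0,"x": 0,"y": 0,"z": 0,"ax": 0,"ay": 0,"az": 7},{"fingers": 0,"x": 0,"y": 0,"z": 0,"ax": 0,"ay": 0,"az": 7},{"fingers": 0,"x": 0,"y": 0,"z": 0,"ax": 0,"ay": 0,"az": 7},{"fingers": 0,"x": 0,"y": 0,"z": 0,"ax": 0,"ay": 0,"az": 7},{"fingers": 0,"x": 0,"y": 0,"z": 0,"ax": 0,"ay": 0,"az": 7},{"fingers": 0,"x": 0,"y": 0,"z": 0,"ax": 0,"ay": 0,"az": 7},{"fingers": 0,"x": 0,"y": 0,"z": 0,"ax": 0,"ay": 0,"az": 7}]}}

```text
clock: 4.95
tcp_pos: [0.573, -0.0147, 0.2152]
orientation: [-2.617, 1.737, 0.0]
contact_force: [-0.3, -0.0, 0.7]
grip_width: 0.0426
gripper_force: 0.0
```

>>> {"api": "arm_command", "payload": {"rows": [{"fingers": 0,"x": 0,"y": 0,"z": 0,"ax": 0,"ay": 0,"az": 7},{"fingers": 0,"x": 0,"y": 0,"z": 0,"ax": 0,"ay": 0,"az": 7},{"fingers": 0,"x": 0,"y": 0,"z": 0,"ax": 0,"ay": 0,"az": 6},{"fingers": 0,"x": 0,"y": 0,"z": 0,"ax": 0,"ay": 0,"az": 0},{"fingers": 0,"x": 0,"y": 0,"z": 0,"ax": 0,"ay": 0,"az": 0}]}}

```text
clock: 5.37
tcp_pos: [0.5722, -0.0139, 0.2126]
orientation: [2.364, -2.061, -0.007]
contact_force: [0.6, 0.9, 0.5]
grip_width: 0.0429
gripper_force: 0.0
```

```bash
python3 - <<'E'
from bench import r
from h import *
from scipy.spatial.transform import Rotation as R
o=r.get_obs();print(o['tcp_pos'],bay(o['tcp_pos']),o['joints'].round(2),R.from_rotvec(o['orientation']).as_matrix().round(3))
f=r.grab_frame("wrist");cv2.imwrite("pics/w3.png",f["frame"][:,:,::-1]);np.savez("pics/w3.npz",**f)
E
```

```text
[ 0.57224573 -0.01387976  0.21259697] [-35.38733373   0.39623295] [-0.36  0.36  0.35  1.86 -0.15  0.95 -2.95] [[ 0.136 -0.991 -0.007]
 [-0.991 -0.136 -0.001]
 [ 0.     0.007 -1.   ]]
```

View pics/w3.png

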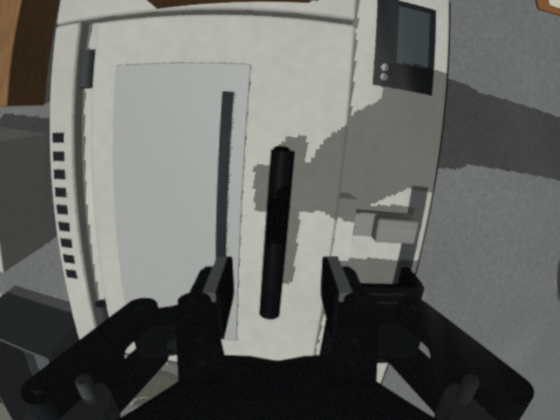

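The bar is at (278,230) between the fingers, but joint 7 has reached its limit. I'll take the half turn the other way.

>>> {"api": "arm_command", "payload": {"rows": [{"fingers": 0,"x": 0,"y": 0,"z": 0,"ax": 0,"ay": 0,"az": -7},{"fingers": 0,"x": 0,"y": 0,"z": 0,"ax": 0,"ay": 0,"az": -7},{"fingers": 0,"x": 0,"y": 0,"z": 0,"ax": 0,"ay": 0,"az": -7},{"fingers": 0,"x": 0,"y": 0,"z": 0,"ax": 0,"ay": 0,"az": -7},{"fingers": 0,"x": 0,"y": 0,"z": 0,"ax": 0,"ay": 0,"az": -7},{"fingers": 0,"x": 0,"y": 0,"z": 0,"ax": 0,"ay": 0,"az": -7},{"fingers": 0,"x": 0,"y": 0,"z": 0,"ax": 0,"ay": 0,"az": -7},{"fingers": 0,"x": 0,"y": 0,"z": 0,"ax": 0,"ay": 0,"az": -7},{"fingers": 0,"x": 0,"y": 0,"z": 0,"ax": 0,"ay": 0,"az": -7},{"fingers": 0,"x": 0,"y": 0,"z": 0,"ax": 0,"ay": 0,"az": -7}]}}

```text
clock: 6.25
tcp_pos: [0.5721, -0.0155, 0.213]
orientation: [-3.123, 0.328, 0.01]
contact_force: [-0.6, 0.1, 0.9]
grip_width: 0.0427
gripper_force: 0.0
```

>>> {"api": "arm_command", "payload": {"rows": [{"fingers": 0,"x": 0,"y": 0,"z": 0,"ax": 0,"ay": 0,"az": -7},{"fingers": 0,"x": 0,"y": 0,"z": 0,"ax": 0,"ay": 0,"az": -7},{"fingers": 0,"x": 0,"y": 0,"z": 0,"ax": 0,"ay": 0,"az": -7},{"fingers": 0,"x": 0,"y": 0,"z": 0,"ax": 0,"ay": 0,"az": -7},{"fingers": 0,"x": 0,"y": 0,"z": 0,"ax": 0,"ay": 0,"az": -7},{"fingers": 0,"x": 0,"y": 0,"z": 0,"ax": 0,"ay": 0,"az": -7},{"fingers": 0,"x": 0,"y": 0,"z": 0,"ax": 0,"ay": 0,"az": -7},{"fingers": 0,"x": 0,"y": 0,"z": 0,"ax": 0,"ay": 0,"az": -7},{"fingers": 0,"x": 0,"y": 0,"z": 0,"ax": 0,"ay": 0,"az": -7},{"fingers": 0,"x": 0,"y": 0,"z": 0,"ax": 0,"ay": 0,"az": -7}]}}

```text
clock: 7.08
tcp_pos: [0.5722, -0.0155, 0.2134]
orientation: [-2.744, -1.521, 0.006]
contact_force: [-0.2, -0.3, -0.7]
grip_width: 0.0427
gripper_force: 0.0
```

>>> {"api": "arm_command", "payload": {"rows": [{"fingers": 0,"x": 0,"y": 0,"z": 0,"ax": 0,"ay": 0,"az": -7},{"fingers": 0,"x": 0,"y": 0,"z": 0,"ax": 0,"ay": 0,"az": -7},{"fingers": 0,"x": 0,"y": 0,"z": 0,"ax": 0,"ay": 0,"az": -7},{"fingers": 0,"x": 0,"y": 0,"z": 0,"ax": 0,"ay": 0,"az": -7},{"fingers": 0,"x": 0,"y": 0,"z": 0,"ax": 0,"ay": 0,"az": -7},{"fingers": 0,"x": 0,"y": 0,"z": 0,"ax": 0,"ay": 0,"az": 0},{"fingers": 0,"x": 0,"y": 0,"z": 0,"ax": 0,"ay": 0,"az": 0}]}}

```text
clock: 7.67
tcp_pos: [0.5723, -0.0158, 0.2133]
orientation: [-2.171, -2.264, 0.004]
contact_force: [-0.6, -0.4, -1.2]
grip_width: 0.0426
gripper_force: 0.0
```

```bash
cat > st.py <<'E'
from bench import r
from h import *
from scipy.spatial.transform import Rotation as R
o=r.get_obs();M=R.from_rotvec(o['orientation']).as_matrix()
print(o['clock'],o['tcp_pos'].round(4),bay(o['tcp_pos']).round(1),o['joints'].round(2),"F",o['contact_force'].round(1),o['grip_width'],o['gripper_force'])
print("heading",np.degrees(np.arctan2(M[1,0],M[0,0])).round(1),"toolz",M[:,2].round(3),"err to (-34,0) along tool x,y:",(M.T@(np.r_[np.array([.6076,-.0123])+np.array([[.9984,-.0558],[.0558,.9984]])@[-.034,0],o['tcp_pos'][2]]-o['tcp_pos'])).round(4))
E
python3 st.py
```

```text
7.6667 [ 0.5723 -0.0158  0.2133] [-35.5  -1.6] [ 0.14  0.37 -0.27  1.82  0.11  0.97 -0.14] F [-0.6 -0.4 -1.2] 0.04264367727864196 0.0
heading 92.4 toolz [-0.005  0.001 -1.   ] err to (-34,0) along tool x,y: [ 0.0016  0.0015 -0.    ]
```

>>> {"api": "arm_command", "payload": {"rows": [{"fingers": 0,"x": 0.001,"y": 0.001,"z": 0.025,"ax": 0,"ay": 0,"az": -0.8},{"fingers": 0,"x": 0,"y": 0,"z": 0.02,"ax": 0,"ay": 0,"az": 0},{"fingers": 0,"x": 0,"y": 0,"z": 0.02,"ax": 0,"ay": 0,"az": 0},{"fingers": 0,"x": 0,"y": 0,"z": 0,"ax": 0,"ay": 0,"az": 0},{"fingers": -1,"x": 0,"y": 0,"z": 0,"ax": 0,"ay": 0,"az": 0},{"fingers": -1,"x": 0,"y": 0,"z": 0,"ax": 0,"ay": 0,"az": 0},{"fingers": -1,"x": 0,"y": 0,"z": 0,"ax": 0,"ay": 0,"az": 0},{"fingers": -1,"x": 0,"y": 0,"z": 0,"ax": 0,"ay": 0,"az": 0},{"fingers": -1,"x": 0,"y": 0,"z": 0,"ax": 0,"ay": 0,"az": 0}], "grip_force": 45}}

```text
clock: 8.42
tcp_pos: [0.573, -0.0144, 0.1493]
orientation: [-2.153, -2.283, 0.006]
contact_force: [-4.1, 0.6, 6.6]
grip_width: 0.0125
gripper_force: 44.3
```

```bash
python3 st.py
```

```text
8.4167 [ 0.573  -0.0144  0.1493] [-34.6  -0.2] [ 0.12  0.44 -0.26  1.88  0.15  0.84 -0.15] F [-4.1  0.6  6.6] 0.012522552343039771 44.33086574077606
heading 93.4 toolz [-0.005 -0.    -1.   ] err to (-34,0) along tool x,y: [ 0.0002  0.0006 -0.    ]
```

>>> {"api": "arm_command", "payload": {"rows": [{"fingers": -1,"x": 0,"y": 0.0012,"z": -0.004,"ax": 0,"ay": 0,"az": 0},{"fingers": -1,"x": 0,"y": 0.0013,"z": -0.004,"ax": 0,"ay": 0,"az": 0},{"fingers": -1,"x": 0,"y": 0.0015,"z": -0.004,"ax": 0,"ay": 0,"az": 0},{"fingers": -1,"x": 0,"y": 0.0016,"z": -0.004,"ax": 0,"ay": 0,"az": 0},{"fingers": -1,"x": 0,"y": 0.0017,"z": -0.004,"ax": 0,"ay": 0,"az": 0},{"fingers": -1,"x": 0,"y": 0.0005,"z": -0.001,"ax": 0,"ay": 0,"az": 0},{"fingers": -1,"x": 0,"y": 0,"z": 0,"ax": 0,"ay": 0,"az": 0},{"fingers": -1,"x": 0,"y": 0,"z": 0,"ax": 0,"ay": 0,"az": 0}]}}

```text
clock: 9.08
tcp_pos: [0.5801, -0.014, 0.1689]
orientation: [-2.151, -2.282, 0.009]
contact_force: [-4.5, 0.9, -4.7]
grip_width: 0.0126
gripper_force: 44.6
```

```bash
python3 st.py; python3 - <<'E'
from bench import r
from h import *
f=r.grab_frame("side")
a=np.load("pics/side0.npz")["frame"][160:300,180:340];b=f["frame"][160:300,180:340]
cv2.imwrite("pics/s4.png",cv2.resize(np.hstack([a,b]),None,fx=2.4,fy=2.4,interpolation=3)[:,:,::-1])
E
```

```text
9.0833 [ 0.5801 -0.014   0.1689] [-27.5  -0.2] [ 0.12  0.43 -0.26  1.84  0.14  0.89 -0.15] F [-4.5  0.9 -4.7] 0.012624570526366518 44.61311638355255
heading 93.4 toolz [-0.008 -0.    -1.   ] err to (-34,0) along tool x,y: [ 0.0002 -0.0065  0.0001]
```

View pics/s4.png

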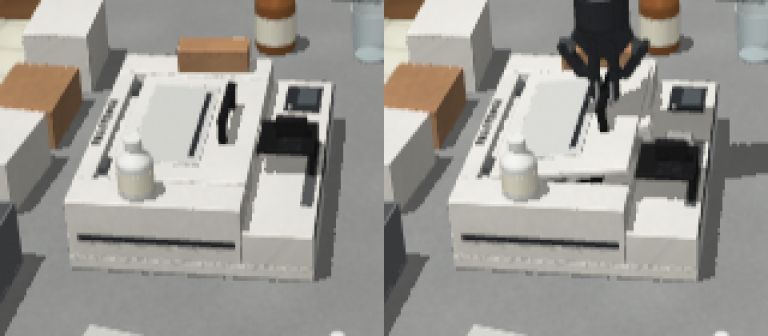

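The side crop shows the lid ajar by about 20 mm at the handle, roughly 0.13 rad. Next I'll release it and go to the catch tab.

>>> {"api": "arm_command", "payload": {"rows": [{"fingers": 0,"x": 0,"y": 0,"z": 0,"ax": 0,"ay": 0,"az": 0},{"fingers": 0,"x": 0,"y": 0,"z": 0,"ax": 0,"ay": 0,"az": 0},{"fingers": 0,"x": 0,"y": 0,"z": 0,"ax": 0,"ay": 0,"az": 0},{"fingers": 0,"x": 0,"y": 0,"z": -0.03,"ax": 0,"ay": 0,"az": 0},{"fingers": 0,"x": 0,"y": 0,"z": -0.03,"ax": 0,"ay": 0,"az": 0},{"fingers": -1,"x": -0.01,"y": -0.03,"z": 0,"ax": 0,"ay": 0,"az": 0},{"fingers": -1,"x": -0.01,"y": -0.03,"z": 0,"ax": 0,"ay": 0,"az": 0},{"fingers": -1,"x": -0.01,"y": -0.03,"z": 0,"ax": 0,"ay": 0,"az": 0},{"fingers": -1,"x": -0.01,"y": -0.028,"z": 0,"ax": 0,"ay": 0,"az": 0},{"fingers": -1,"x": 0,"y": 0,"z": 0,"ax": 0,"ay": 0,"az": 0}]}}

```text
clock: 9.97
tcp_pos: [0.4615, -0.0638, 0.2298]
orientation: [-2.156, -2.279, 0.011]
contact_force: [-0.5, -0.1, 0.2]
grip_width: 0.0001
gripper_force: 0.0
```

```bash
python3 st.py; python3 - <<'E'
from bench import r
from h import *
f=r.grab_frame("wrist");cv2.imwrite("pics/w5.png",f["frame"][:,:,::-1]);np.savez("pics/w5.npz",**f)
E
```

```text
9.9667 [ 0.4615 -0.0638  0.2298] [-148.7  -43.2] [ 0.24  0.17 -0.27  2.04  0.06  0.94 -0.  ] F [-0.5 -0.1  0.2] 8.07677420319942e-05 0.0
heading 93.2 toolz [-0.008 -0.002 -1.   ] err to (-34,0) along tool x,y: [ 0.0433  0.1147 -0.001 ]
```

View pics/w5.png

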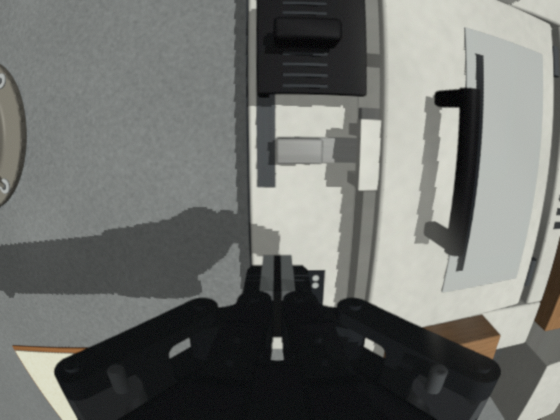

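The wrist view shows the lid still ajar. The tab is at cols 277–324, rows 137–163, clear of the nose at col 360, with free ledge on the fingers' side.

>>> {"api": "arm_command", "payload": {"rows": [{"fingers": -1,"x": 0,"y": 0.003,"z": 0.04,"ax": 0,"ay": 0,"az": 0},{"fingers": -1,"x": 0,"y": 0,"z": 0.04,"ax": 0,"ay": 0,"az": 0},{"fingers": -1,"x": 0,"y": 0,"z": 0.03,"ax": 0,"ay": 0,"az": 0},{"fingers": -1,"x": 0,"y": 0,"z": 0.01,"ax": 0,"ay": 0,"az": 0},{"fingers": -1,"x": 0.012,"y": 0,"z": 0,"ax": 0,"ay": 0,"az": 0},{"fingers": -1,"x": 0.01,"y": 0,"z": 0,"ax": 0,"ay": 0,"az": 0},{"fingers": -1,"x": 0.008,"y": 0,"z": 0,"ax": 0,"ay": 0,"az": 0},{"fingers": -1,"x": 0.008,"y": 0,"z": 0,"ax": 0,"ay": 0,"az": 0},{"fingers": -1,"x": 0.008,"y": 0,"z": 0,"ax": 0,"ay": 0,"az": 0},{"fingers": -1,"x": 0,"y": 0,"z": 0,"ax": 0,"ay": 0,"az": 0}]}}

```text
clock: 10.85
tcp_pos: [0.4662, -0.0128, 0.1105]
orientation: [-2.15, -2.286, 0.004]
contact_force: [0.4, 0.4, 0.6]
grip_width: 0.0001
gripper_force: 0.0
```

```bash
python3 st.py
```

```text
10.85 [ 0.4662 -0.0128  0.1105] [-141.2    7.4] [ 0.12  0.35 -0.26  2.15  0.15  0.66 -0.18] F [0.4 0.4 0.6] 9.1894702159146e-05 0.0
heading 93.5 toolz [-0.004  0.001 -1.   ] err to (-34,0) along tool x,y: [-0.0079  0.1072 -0.0004]
```

>>> {"api": "arm_command", "payload": {"rows": [{"fingers": -1,"x": 0.005,"y": 0,"z": 0,"ax": 0,"ay": 0,"az": 0},{"fingers": -1,"x": 0.004,"y": 0,"z": 0,"ax": 0,"ay": 0,"az": 0},{"fingers": -1,"x": 0.002,"y": 0,"z": 0,"ax": 0,"ay": 0,"az": 0},{"fingers": -1,"x": 0,"y": 0,"z": 0,"ax": 0,"ay": 0,"az": 0},{"fingers": -1,"x": 0,"y": 0,"z": 0,"ax": 0,"ay": 0,"az": 0}]}}

```text
clock: 11.27
tcp_pos: [0.4641, -0.0036, 0.1093]
orientation: [-2.151, -2.282, 0.008]
contact_force: [-1.2, -0.2, -1.0]
grip_width: -0.0001
gripper_force: 0.0
```

```bash
python3 st.py; python3 - <<'E'
from bench import r
from h import *
f=r.grab_frame("wrist");cv2.imwrite("pics/w6.png",f["frame"][:,:,::-1]);np.savez("pics/w6.npz",**f)
E
```

```text
11.2667 [ 0.4641 -0.0036  0.1093] [-142.8   16.7] [ 0.1   0.35 -0.27  2.15  0.15  0.66 -0.21] F [-1.2 -0.2 -1. ] -6.335312043492224e-05 0.0
heading 93.4 toolz [-0.007  0.    -1.   ] err to (-34,0) along tool x,y: [-0.0171  0.1088 -0.0008]
```

View pics/w6.png

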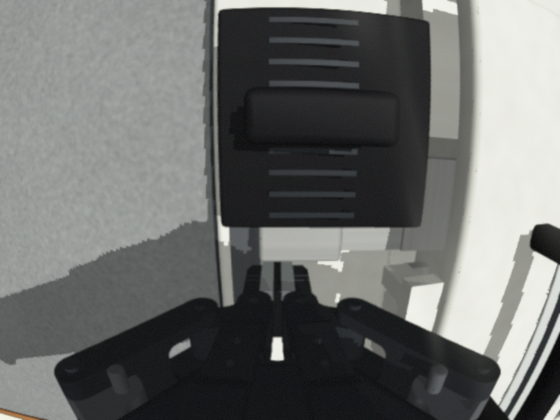

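The tab at (300,242) now sits right up against the latch plate's edge, so it is nearly at full travel. One last nudge, then back to the handle.

>>> {"api": "arm_command", "payload": {"rows": [{"fingers": -1,"x": 0.003,"y": 0,"z": 0,"ax": 0,"ay": 0,"az": 0},{"fingers": -1,"x": 0,"y": 0,"z": 0,"ax": 0,"ay": 0,"az": 0},{"fingers": -1,"x": -0.01,"y": 0,"z": 0,"ax": 0,"ay": 0,"az": 0},{"fingers": -1,"x": 0,"y": 0,"z": -0.04,"ax": 0,"ay": 0,"az": 0},{"fingers": -1,"x": 0,"y": 0,"z": -0.04,"ax": 0,"ay": 0,"az": 0},{"fingers": 0,"x": 0,"y": 0,"z": -0.04,"ax": 0,"ay": 0,"az": 0},{"fingers": 0,"x": -0.003,"y": 0.038,"z": 0,"ax": 0,"ay": 0,"az": 0},{"fingers": 0,"x": -0.003,"y": 0.038,"z": 0,"ax": 0,"ay": 0,"az": 0},{"fingers": 0,"x": -0.003,"y": 0.038,"z": 0,"ax": 0,"ay": 0,"az": 0},{"fingers": 0,"x": 0,"y": 0,"z": 0,"ax": 0,"ay": 0,"az": 0}]}}

```text
clock: 12.15
tcp_pos: [0.5858, -0.0135, 0.2287]
orientation: [-2.154, -2.283, 0.001]
contact_force: [1.4, -0.4, -0.2]
grip_width: 0.0427
gripper_force: 0.0
```

```bash
python3 st.py
```

```text
12.15 [ 0.5858 -0.0135  0.2287] [-21.9  -0. ] [ 0.13  0.37 -0.26  1.78  0.11  1.01 -0.12] F [ 1.4 -0.4 -0.2] 0.042650034100269345 0.0
heading 93.3 toolz [-0.002  0.001 -1.   ] err to (-34,0) along tool x,y: [ 0.0001 -0.0121  0.    ]
```

>>> {"api": "arm_command", "payload": {"rows": [{"fingers": 0,"x": 0,"y": -0.004,"z": 0.02,"ax": 0,"ay": 0,"az": 0},{"fingers": 0,"x": 0,"y": 0,"z": 0.02,"ax": 0,"ay": 0,"az": 0},{"fingers": 0,"x": 0,"y": 0,"z": 0.02,"ax": 0,"ay": 0,"az": 0},{"fingers": 0,"x": 0,"y": 0,"z": 0,"ax": 0,"ay": 0,"az": 0},{"fingers": -1,"x": 0,"y": 0,"z": 0,"ax": 0,"ay": 0,"az": 0},{"fingers": -1,"x": 0,"y": 0,"z": 0,"ax": 0,"ay": 0,"az": 0},{"fingers": -1,"x": 0,"y": 0,"z": 0,"ax": 0,"ay": 0,"az": 0},{"fingers": -1,"x": 0,"y": 0,"z": 0,"ax": 0,"ay": 0,"az": 0}], "grip_force": 50}}

```text
clock: 12.82
tcp_pos: [0.5799, -0.0131, 0.1706]
orientation: [2.154, 2.285, 0.005]
contact_force: [11.5, 1.3, -10.3]
grip_width: 0.0123
gripper_force: 48.7
```

```bash
python3 st.py
```

```text
12.8167 [ 0.5799 -0.0131  0.1706] [-27.7   0.7] [ 0.12  0.42 -0.26  1.85  0.14  0.88 -0.15] F [ 11.5   1.3 -10.3] 0.012298290483343922 48.7082576751709
heading 93.4 toolz [ 0.003  0.001 -1.   ] err to (-34,0) along tool x,y: [-0.0007 -0.0063 -0.    ]
```

```bash
python3 - <<'E'
import numpy as np
R=.163;ph=.444;a=0
for i in range(20):
    d=R*np.array([-np.cos(ph+.05)+np.cos(ph),np.sin(ph+.05)-np.sin(ph)])
    ty=np.array([np.cos(a),-np.sin(a)]);tz=np.array([-np.sin(a),-np.cos(a)])
    print(i,round(d@ty,4),round(d@tz,4));ph+=.05;a+=np.radians(1.5)
E
```

```text
0 0.0037 -0.0073
1 0.0039 -0.0072
2 0.004 -0.0071
3 0.0042 -0.007
4 0.0044 -0.0069
5 0.0045 -0.0068
6 0.0047 -0.0067
7 0.0048 -0.0066
8 0.005 -0.0064
9 0.0051 -0.0063
10 0.0053 -0.0062
11 0.0054 -0.0061
12 0.0056 -0.0059
13 0.0057 -0.0058
14 0.0059 -0.0057
15 0.006 -0.0055
16 0.0061 -0.0054
17 0.0062 -0.0052
18 0.0064 -0.0051
19 0.0065 -0.0049
```

>>> {"api": "arm_command", "payload": {"rows": [{"fingers": -1,"x": 0,"y": 0.0037,"z": -0.0073,"ax": 1.5,"ay": 0,"az": 0},{"fingers": -1,"x": 0,"y": 0.0039,"z": -0.0072,"ax": 1.5,"ay": 0,"az": 0},{"fingers": -1,"x": 0,"y": 0.004,"z": -0.0071,"ax": 1.5,"ay": 0,"az": 0},{"fingers": -1,"x": 0,"y": 0.0042,"z": -0.007,"ax": 1.5,"ay": 0,"az": 0},{"fingers": -1,"x": 0,"y": 0,"z": 0,"ax": 0,"ay": 0,"az": 0}]}}

```text
clock: 13.23
tcp_pos: [0.5957, -0.0122, 0.1978]
orientation: [-2.102, -2.23, 0.119]
contact_force: [6.0, -0.1, -4.6]
grip_width: 0.0122
gripper_force: 50.7
```

```bash
python3 st.py
```

```text
13.2333 [ 0.5957 -0.0122  0.1978] [-11.9   0.7] [ 0.11  0.47 -0.25  1.71  0.12  1.09 -0.13] F [ 6.  -0.1 -4.6] 0.012221969917190822 50.66856265068054
heading 93.4 toolz [-0.107 -0.006 -0.994] err to (-34,0) along tool x,y: [-0.0007 -0.022   0.0024]
```

The lid is past the safety stop, at about 0.33 rad, with low force. I'll continue along the arc.

>>> {"api": "arm_command", "payload": {"rows": [{"fingers": -1,"x": 0,"y": 0.0044,"z": -0.0069,"ax": 1.5,"ay": 0,"az": 0},{"fingers": -1,"x": 0,"y": 0.0045,"z": -0.0068,"ax": 1.5,"ay": 0,"az": 0},{"fingers": -1,"x": 0,"y": 0.0047,"z": -0.0067,"ax": 1.5,"ay": 0,"az": 0},{"fingers": -1,"x": 0,"y": 0.0048,"z": -0.0066,"ax": 1.5,"ay": 0,"az": 0},{"fingers": -1,"x": 0,"y": 0.005,"z": -0.0064,"ax": 1.5,"ay": 0,"az": 0},{"fingers": -1,"x": 0,"y": 0.0051,"z": -0.0063,"ax": 1.5,"ay": 0,"az": 0},{"fingers": -1,"x": 0,"y": 0.0053,"z": -0.0062,"ax": 1.5,"ay": 0,"az": 0},{"fingers": -1,"x": 0,"y": 0.0054,"z": -0.0061,"ax": 1.5,"ay": 0,"az": 0},{"fingers": -1,"x": 0,"y": 0,"z": 0,"ax": 0,"ay": 0,"az": 0}]}}

```text
clock: 13.98
tcp_pos: [0.6396, -0.0097, 0.2401]
orientation: [-1.986, -2.107, 0.349]
contact_force: [-9.1, -1.4, 2.3]
grip_width: 0.0121
gripper_force: 50.5
```

```bash
python3 st.py
```

```text
13.9833 [ 0.6396 -0.0097  0.2401] [32.1  0.9] [ 0.06  0.62 -0.23  1.39  0.1   1.48 -0.11] F [-9.1 -1.4  2.3] 0.012104575411560833 50.49520254135132
heading 93.4 toolz [-0.322 -0.019 -0.946] err to (-34,0) along tool x,y: [-0.0006 -0.0626  0.0213]
```

```bash
python3 - <<'E'
import numpy as np
R=.164;ph=1.01;a=np.arctan2(.322,.946)
for i in range(10):
    d=R*np.array([-np.cos(ph+.05)+np.cos(ph),np.sin(ph+.05)-np.sin(ph)])
    ty=np.array([np.cos(a),-np.sin(a)]);tz=np.array([-np.sin(a),-np.cos(a)])
    print(i,round(d@ty,4),round(d@tz,4));ph+=.05
E
```

```text
0 0.0053 -0.0062
1 0.0056 -0.006
2 0.0059 -0.0057
3 0.0062 -0.0054
4 0.0065 -0.0051
5 0.0067 -0.0047
6 0.0069 -0.0044
7 0.0071 -0.004
8 0.0073 -0.0037
9 0.0075 -0.0033
```

>>> {"api": "arm_command", "payload": {"rows": [{"fingers": -1,"x": 0,"y": 0.0053,"z": -0.0062,"ax": 0,"ay": 0,"az": 0},{"fingers": -1,"x": 0,"y": 0.0056,"z": -0.006,"ax": 0,"ay": 0,"az": 0},{"fingers": -1,"x": 0,"y": 0.0059,"z": -0.0057,"ax": 0,"ay": 0,"az": 0},{"fingers": -1,"x": 0,"y": 0.0062,"z": -0.0054,"ax": 0,"ay": 0,"az": 0},{"fingers": -1,"x": 0,"y": 0.0065,"z": -0.0051,"ax": 0,"ay": 0,"az": 0},{"fingers": -1,"x": 0,"y": 0,"z": 0,"ax": 0,"ay": 0,"az": 0}]}}

```text
clock: 14.48
tcp_pos: [0.6766, -0.0075, 0.2597]
orientation: [-1.988, -2.109, 0.346]
contact_force: [-7.6, -0.4, 8.2]
grip_width: 0.0121
gripper_force: 49.7
```

```bash
python3 st.py
```

```text
14.4833 [ 0.6766 -0.0075  0.2597] [69.2  0.9] [ 0.05  0.66 -0.22  1.26  0.11  1.55 -0.11] F [-7.6 -0.4  8.2] 0.012092902320986773 49.715006947517395
heading 93.4 toolz [-0.319 -0.018 -0.948] err to (-34,0) along tool x,y: [-0.0006 -0.0978  0.033 ]
```

>>> {"api": "arm_command", "payload": {"rows": [{"fingers": -1,"x": 0,"y": 0.0067,"z": -0.0047,"ax": 0,"ay": 0,"az": 0},{"fingers": -1,"x": 0,"y": 0.0069,"z": -0.0044,"ax": 0,"ay": 0,"az": 0},{"fingers": -1,"x": 0,"y": 0.0071,"z": -0.004,"ax": 0,"ay": 0,"az": 0},{"fingers": -1,"x": 0,"y": 0.0073,"z": -0.0037,"ax": 0,"ay": 0,"az": 0},{"fingers": -1,"x": 0,"y": 0.006,"z": -0.0027,"ax": 0,"ay": 0,"az": 0},{"fingers": -1,"x": 0,"y": 0,"z": 0,"ax": 0,"ay": 0,"az": 0},{"fingers": -1,"x": 0,"y": 0,"z": 0,"ax": 0,"ay": 0,"az": 0}]}}

```text
clock: 15.07
tcp_pos: [0.716, -0.0052, 0.2696]
orientation: [-1.991, -2.112, 0.341]
contact_force: [-5.1, -0.4, 11.7]
grip_width: 0.0122
gripper_force: 49.1
```

```bash
python3 st.py
```

```text
15.0667 [ 0.716  -0.0052  0.2696] [108.6   1. ] [ 0.03  0.73 -0.21  1.12  0.11  1.62 -0.1 ] F [-5.1 -0.4 11.7] 0.012173987439958744 49.10787105560303
heading 93.4 toolz [-0.314 -0.018 -0.949] err to (-34,0) along tool x,y: [-0.0006 -0.1353  0.0449]
```

>>> {"api": "arm_command", "payload": {"rows": [{"fingers": -0.43,"x": 0,"y": 0,"z": 0,"ax": 0,"ay": 0,"az": 0},{"fingers": -0.43,"x": 0,"y": 0,"z": 0,"ax": 0,"ay": 0,"az": 0},{"fingers": -0.43,"x": 0,"y": 0,"z": 0,"ax": 0,"ay": 0,"az": 0},{"fingers": -0.43,"x": 0,"y": 0,"z": -0.01,"ax": 0,"ay": 0,"az": 0},{"fingers": -0.43,"x": 0,"y": 0,"z": -0.015,"ax": 0,"ay": 0,"az": 0},{"fingers": -0.43,"x": 0,"y": 0,"z": -0.02,"ax": 0,"ay": 0,"az": 0},{"fingers": -0.43,"x": 0,"y": 0,"z": -0.03,"ax": 0,"ay": 0,"az": 0},{"fingers": -0.43,"x": 0,"y": 0,"z": -0.03,"ax": 0,"ay": 0,"az": 0},{"fingers": -0.43,"x": 0,"y": 0,"z": -0.02,"ax": 0,"ay": 0,"az": 0},{"fingers": -0.43,"x": 0,"y": 0,"z": 0,"ax": 0,"ay": 0,"az": 0}]}}

```text
clock: 15.9
tcp_pos: [0.7577, -0.0022, 0.3888]
orientation: [-1.994, -2.116, 0.332]
contact_force: [-0.1, 0.9, 0.3]
grip_width: 0.0244
gripper_force: 0.0
```

```bash
python3 st.py; python3 - <<'E'
from bench import r
from h import *
f=r.grab_frame("side");cv2.imwrite("pics/s7.png",f["frame"][:,:,::-1])
W=world(f);np.savez("pics/s7.npz",**f)
E
```

```text
15.9 [ 0.7577 -0.0022  0.3888] [150.4   1.7] [-0.01  0.78 -0.17  0.78  0.09  1.91 -0.07] F [-0.1  0.9  0.3] 0.02436299575990402 0.0
heading 93.4 toolz [-0.307 -0.017 -0.952] err to (-34,0) along tool x,y: [-0.0011 -0.1754  0.0567]
```

View pics/s7.png

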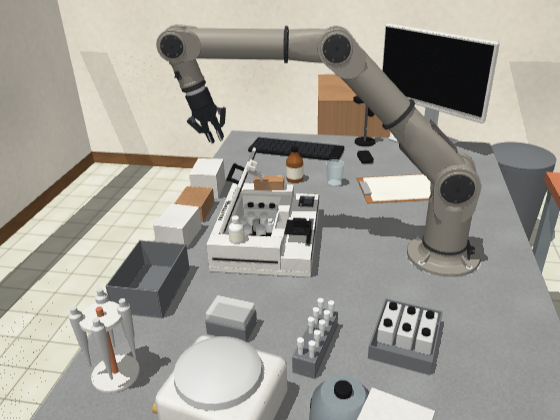

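The lid stands wide open at about (245,185), the gripper at (205,120) is clear of it, and the bystanders are in place. I'll hand in now.

```bash
python3 -c "
from bench import r
print(r.hand_in())"
```

```text
the job is handed in; nothing more can be done
None
```

The job is handed in: the latch and safety catch were pushed aside in order, and the lid stands open at about 1.2 rad (69°, estimated from the arm's position). The arm is clear and the bystanders looked untouched in the last image. The hand-in gave no verdict.

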